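# Hold the jar's bayonet lid half-way to its click

## Task

Get the demonstration jar ready for fitting its seal tag. First close the clamp on the jar: turn its handwheel clockwise (seen from above) until the pointer on the wheel points straight at the jar, in line with the index mark, and leave it there. Then take the bayonet lid (the one with the straight grip bar, not the round knob), lower its two lugs through the slots of the jar's collar until it sits flat, turn it clockwise half-way to the lock, 45 degrees from where it went in and well before the click, and finish while still gripping it there, because its spring turns it back when let go; leave the knobbed lid and the other goods where they are.

Things in the scene. Friction and masses are not known exactly. Their poses are not given: they have to be found in the camera images.
- clamp: Base plate of the clamp, fixed (place and yaw vary), 120 x 320 x 12 mm; origin at the centre of its underside, y along its length, z up. The jar stands 95 mm along +y, the handwheel 95 mm along -y. Between them a wooden jaw 58 mm high, driven towards the jar by the wheel, and a steel index mark; behind the jar two blocks 67 mm high.
- wheel (a joint): Angle of the handwheel in rad, 0 to 4.4, grows clockwise seen from above; starts between 0 and 0.6. At 0 its pointer points away from the jar (along -y of the clamp), at 3.14 straight at the jar (along +y of the clamp), which is the wanted setting. It stays where it is left; about 0.06 N m turns it.
- wheel_grip (a point): Centre, half-way up, of the handwheel's grip bar, on the wheel's vertical axis. Bar 14 mm thick (this frame's x), 60 mm long (y), 44 mm tall (22 mm above and below); the frame turns with the wheel, pointer towards its -y. Below the bar is the wheel's disc, 84 mm across, its top 22 mm below this point. The bar can be gripped either way round.
- jar: White jar with an aluminium collar, fixed on the clamp, 72 mm across, 88 mm tall; origin at its underside, axes as jar_mouth. Under the collar the lugs turn only clockwise (from above), against a light spring (0.04 to 0.07 N m); a sprung ball resists from about 65 degrees, lock at about 90. Ribs outside mark entry (short), half-way (long), lock (short).
- jar_mouth (a point): Centre of the jar's mouth, level with the collar's top, 100 mm above the surface, z up. Collar: bore 44 mm, 6 mm thick, two slots 12 mm wide along this frame's +x and -x, reaching 31 mm from the axis. The lid goes in with its x along this x (either way round) and is wanted turned 45 degrees clockwise (seen from above) from there.
- lid_grip (a point): Centre, half-way up, of the straight grip bar on the loose bayonet lid (0.1 to 0.16 kg). x along the bar, z up. Bar 60 mm long (x), 14 mm thick (y), 44 mm tall (22 mm above and below). Under it a wooden flange 68 mm across, 22 to 28 mm below this point. Seated flat on the jar, this point is 28 mm above jar_mouth.
- lid_foot (a point): Centre of the underside of the bayonet lid's spigot, 44 mm below lid_grip, same axes; the lid stands on it at the start. Spigot 40 mm across, 16 mm tall, below the flange. Two lugs on it along +x and -x (in line with the grip bar) reach 28 mm from the axis, 6 mm wide, 2 to 8 mm above this point.
- knob_lid_mid (a point): Middle (26 mm up) of another lid, loose, 68 mm across and 52 mm tall, with a round knob and a cork spigot and no lugs; not wanted, to be left alone.
- sign_loose: Loose pack of small wooden signs, about 50 x 62 x 33 mm, origin at its underside; to be left alone.
- wallet: Loose tan wallet lying flat, 88 x 109 x 14 mm, origin at its underside; to be left alone.

How it is judged:
By the outcome, as a careful person would: the job done as asked, in the order asked, and still so for the second after the job is handed in, while the arm keeps its last pose, push and grip.
It also fails if it takes over 72 s, if anything falls off the work surface, if the arm or the gripper's body presses on something with over 40 N, if the wrist force passes 120 N, or if a joint passes its speed limit or range.

## Robot

A 6-joint arm with a two-finger parallel gripper is mounted at the origin on a cart in front of the work surface, level with it; the furniture and walls round the work are solid. World frame = base frame: x ahead of the robot, y to its left, z up, the work surface at z = 0. Lengths are in m, angles in rad, forces in N, time in s.
With the tool pointing down it reaches from about 0.325 to 0.875 m from the base axis. Payload 4.4 kg.
Tool frame: the origin (TCP) lies at the very end of the fingers, on their centre line; the grasp point (between the pads) lies behind it (r.grip_point_offset is the x of the grasp point in the tool frame, in m); x points along the fingers, z is the direction in which the jaws open and shut, and the axes are right-handed (so a half turn about x gives the same grasp; the last joint's range is limited). The gripper opens to 85 mm and grips with 20 to 120 N. Pads are 22 mm wide; open, the fingers measure 114 mm over their backs; the gripper's body (76 mm by 85 mm) begins 54 mm behind the grasp point. The pads swing forward as they close: fully open they stand 13 mm farther back than shut.
Start: joints at [-1.419, 0.207, 1.542, -0, 1.393, -0.15], TCP at [0.171, -0.549, 0.231] pointing down, gripper open.
Joint ranges: [-2.73, 2.73], [-0.86, 2.22], [0.23, 2.46], [-1.11, 4.25], [0.08, 2.63], [-2.82, 2.82]. Speed limits (rad/s): [2.79, 2.79, 3.14, 3.14, 3.14, 3.14].

## Interface

Orientations are given as a unit quaternion [x, y, z, w].
In Python, from bench import status, get_image, workorder, r gives the robot as it stands. The module is installed in compiled form; this text tells all that it offers.
- The arm moves only by the tool carry_out, never from a script. Its argument "moves" is text: rows parted by semicolons, each of 6 numbers parted by spaces: the shift along the tool's x, y, z in cm, then the turn, a rotation vector about the tool's x, y, z in degrees. A call has exactly 10 rows; each row shifts and turns the pose as measured when the row begins, along the tool's axes as they then stand; what a row does not reach is not made up. A row lasts 1/12 s, in which the tool goes at most 41.7 mm and 7.16 degrees, less where a joint would pass 70% of its speed; a pose out of reach is approached as far as the arm can. A call is refused whole if a number of a shift passes 4.17 or a number of a turn 7.16, either way. A call with a gripper value outside its range is refused whole. "grip" is the closure, from -1 (fully open) to 1 (shut), set as the call begins (left out, the last holds). The fingers move at their own pace and stop on an object; the grip force is fixed at half the most. Time passes only in rows, so rows that do not move let the fingers close, or fill a call up. It gives the time, the measured TCP pose, the force and the opening at its end, in the units of the state.
- status.sense(): the state, without advancing time (a new reading comes with each control period).
- get_image(name): name is "side" or "top" or "wrist"; returns a dict with "color" (480x640x3 uint8, red, green, blue), "fov_y" (degrees; the focal length in pixels is half the picture's height over the tangent of half this angle, whatever the lens; pixels are square), "cx", "cy" (the principal point, pixels), "dist_coeffs" ([k1, k2, p1, p2, k3] as OpenCV has them; the pictures are not rectified), "R" (3x3) and "t" (3): a world point X has camera coordinates R X + t; the wrist camera has in their place "tool_from_camera" (4x4, takes a point from camera to tool coordinates, whose origin is the TCP and whose axes are the tool frame's). Camera axes: x right, y down, z forward; pixel columns grow to the right and rows downward; lengths in m; the calibration is good to about 2 mm. A picture is of the moment at which its call begins: read the wrist's pose just before it. There is no depth.
- workorder.hand_in(): hands the job in, once; it reports no verdict.
The state is a dict: "time": time; "joints": joint angles; "joint_vel": joint speeds; "tau": joint torques, N m; "position": TCP position; "ee_rot": TCP orientation; "ft_force": force on the tool from outside, world axes, zero at the start; "torque": the same for the moment, N m; "finger_gap": finger opening in m.
Only numpy, scipy, OpenCV 4.12 (cv2) and the standard library are available. Lean on these libraries where they do the work, as an engineer would, in place of code of your own. Each camera call takes 0.05 s, during which the arm holds its last target. There are 200 camera calls.

## Working session

There is one attempt and no reset: what is moved stays moved. The work goes in short steps, Python scripts to look and compute and a tool call to move; the robot and the scene stay as the last step left them, time stands still between calls to the robot, and variables do not carry over. Pictures are saved under pics/ and viewed, about 8 in all and at most 12, crops included, and the job is handed in when it is done.

Besides the shell and the picture viewer there is one more tool, called as name(argument=value, ...) on one line, values as JSON. carry_out: Moves the arm, as the interface text tells. Its arguments: {"type":"object","properties":{"moves":{"type":"string"},"grip":{"type":"number"}},"required":["moves"]}

```bash
mkdir -p pics
cat > h.py <<'E'
import numpy as np, cv2, json
from scipy.spatial.transform import Rotation as Ro
from bench import status, get_image, workorder, r
def K(im):
    f=240/np.tan(np.radians(im["fov_y"]/2)); return np.array([[f,0,im["cx"]],[0,f,im["cy"]],[0,0,1.]])
def cam(im,s=None):
    if "R" in im: return np.array(im["R"]),np.array(im["t"])
    T=np.eye(4);T[:3,:3]=Ro.from_quat(s["ee_rot"]).as_matrix();T[:3,3]=s["position"]
    M=np.linalg.inv(T@np.array(im["tool_from_camera"]));return M[:3,:3],M[:3,3]
def ray(im,px,z,s=None):
    R,t=cam(im,s);u=cv2.undistortPoints(np.array(px,float).reshape(-1,1,2),K(im),np.array(im["dist_coeffs"],float)).reshape(-1,2)
    d=np.c_[u,np.ones(len(u))]@R; c=-R.T@t
    return c+d*((z-c[2])/d[:,2])[:,None]
def proj(im,P,s=None):
    R,t=cam(im,s);return cv2.projectPoints(np.array(P,float).reshape(-1,1,3),cv2.Rodrigues(R)[0],t,K(im),np.array(im["dist_coeffs"],float))[0].reshape(-1,2)
def save(im,n): cv2.imwrite(f"pics/{n}.png",im["color"][:,:,::-1])
E
python3 - <<'E'
from h import *
np.set_printoptions(precision=4,suppress=True)
s=status.sense();print(s,r.grip_point_offset)
for n in("top","side"):
    im=get_image(n);save(im,n+"0");R,t=cam(im);print(n,im["fov_y"],-R.T@t,R)
im=get_image("wrist");save(im,"wrist0");print(np.array(im["tool_from_camera"]))
E
```

```text
{'time': 0.0, 'joints': array([-1.4195,  0.2075,  1.543 ,  0.    ,  1.3935, -0.1505]), 'joint_vel': array([ 0.0002, -0.0001, -0.0007,  0.0009,  0.0003, -0.0003]), 'tau': array([  0.0008, -38.3033, -29.1596,  -0.0003,   0.0104,   0.    ]), 'position': array([ 0.1708, -0.5482,  0.2301]), 'ee_rot': array([ 0.4197,  0.5701, -0.4186,  0.5689]), 'ft_force': array([-0.5054,  0.805 ,  0.4004]), 'torque': array([-0.0685, -0.0357,  0.0005]), 'finger_gap': 0.0854553029098193} -0.0187
top 51.20385635472354 [ 0.4666 -0.0238  1.2212] [[-0.011  -0.9997 -0.0211]
 [-0.9972  0.0126 -0.074 ]
 [ 0.0743  0.0202 -0.997 ]]
side 47.6105234053517 [-0.0441  1.1056  0.8218] [[-0.8723 -0.4888 -0.0069]
 [-0.2385  0.4378 -0.8669]
 [ 0.4268 -0.7545 -0.4985]]
[[-0.0004 -0.2775  0.9607 -0.1424]
 [-0.0006 -0.9607 -0.2775  0.0711]
 [ 1.     -0.0007  0.0002 -0.0014]
 [ 0.      0.      0.      1.    ]]
```

View pics/top0.png

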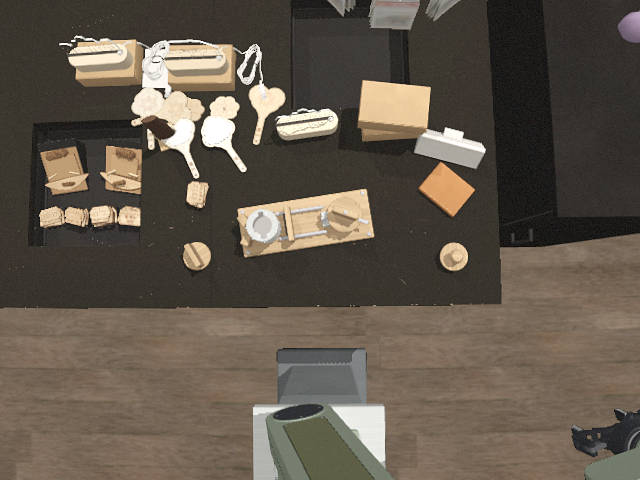

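View pics/side0.png

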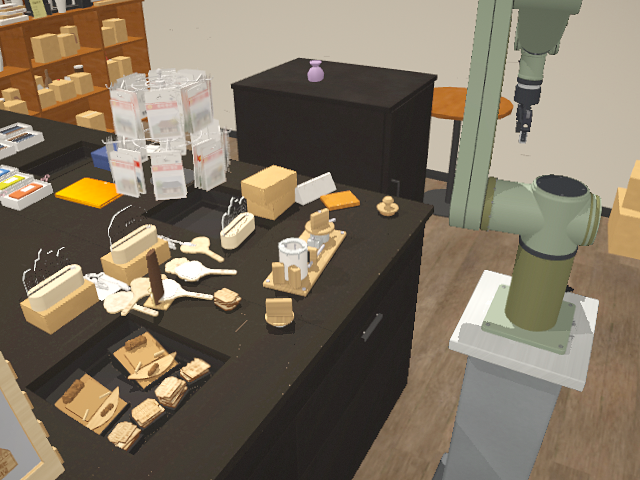

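The top view shows the jar near (263,226), the wheel near (345,215), the bayonet lid near (197,256) and the knobbed lid at (454,256). The side view agrees. I'll enlarge the work area next.

Run:
```python
from h import *
np.set_printoptions(precision=4,suppress=True)
im=get_image("top")
c=im["color"][180:280,175:385,::-1]
cv2.imwrite("pics/crop1.png",cv2.resize(c,None,fx=3.8,fy=3.8,interpolation=cv2.INTER_CUBIC))
print("plate corners z.012",ray(im,[[238,209],[367,191],[374,236],[246,257]],.012))
print("jar .1",ray(im,[263,226],.1),"wheel",ray(im,[345,215],.08),"lid",ray(im,[197,255],.066))
```

```text
plate corners z.012 [[ 0.6299  0.1875  0.012 ]
 [ 0.6696 -0.1281  0.012 ]
 [ 0.5594 -0.1429  0.012 ]
 [ 0.5123  0.1678  0.012 ]]
jar .1 [[0.5785 0.1152 0.1   ]] wheel [[ 0.6033 -0.0707  0.08  ]] lid [[0.5161 0.2743 0.066 ]]
```

View pics/crop1.png

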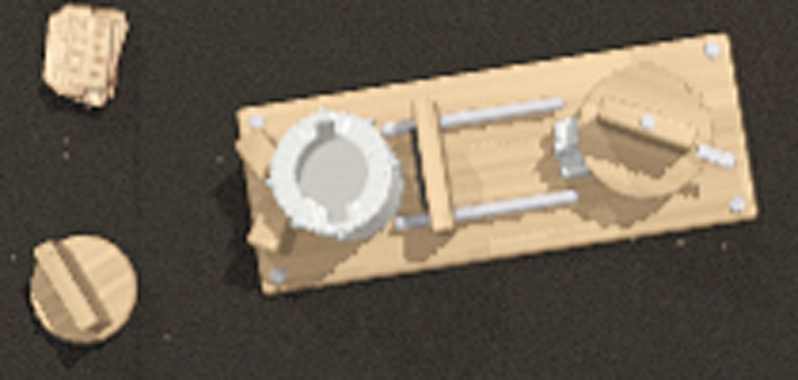

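The crop shows the clamp with +y towards image-left, so the jar is at crop (333,175) and the wheel axis at (648,121). The pointer is at (715,155), about 33° clockwise from 0. The jar slots are at (325,128) and (340,220), and the lid bar runs from (45,250) to (95,328).

```bash
cat >> h.py <<'E'
np.set_printoptions(precision=4,suppress=True)
def go(P=None,yaw=None):
    "shift (cm, tool axes) to TCP target P, turn about tool x (deg, + = clockwise from above) to jaw-axis yaw"
    s=status.sense();R=Ro.from_quat(s["ee_rot"]).as_matrix()
    y=np.degrees(np.arctan2(R[1,2],R[0,2]))
    print("t",round(s["time"],2),"tcp",s["position"],"jawyaw",y.round(2),"q",s["joints"],"F",s["ft_force"],"gap",round(s["finger_gap"],4))
    tilt=np.cross(R[:,0],[0,0,-1]);print("tilt fix (tool,deg)",np.degrees(R.T@tilt))
    if P is not None: print("shift cm",100*R.T@(np.array(P)-s["position"]))
    if yaw is not None: print("turn x", -((yaw-y+90)%180-90))
    return s
E
python3 - <<'E'
from h import *
go([.58,-.07,.23]); 
s=status.sense();print(Ro.from_quat(s["ee_rot"]).as_matrix())
E
```

```text
t 0.2 tcp [ 0.1708 -0.5485  0.2305] jawyaw -72.71 q [-1.4195  0.2072  1.5425 -0.      1.3935 -0.1505] F [0.1218 0.0737 0.301 ] gap 0.0855
tilt fix (tool,deg) [ 0.     -0.0875 -0.0124]
shift cm [  0.1122  53.2929 -33.5248]
[[-0.0002  0.9548  0.2973]
 [ 0.0015  0.2973 -0.9548]
 [-1.      0.0002 -0.0015]]
```

carry_out(moves="0 2.7 -1.7 0 0 0; 0 2.7 -1.7 0 0 0; 0 2.7 -1.7 0 0 0; 0 2.7 -1.7 0 0 0; 0 2.7 -1.7 0 0 0; 0 2.7 -1.7 0 0 0; 0 2.7 -1.7 0 0 0; 0 2.7 -1.7 0 0 0; 0 2.7 -1.7 0 0 0; 0 2.7 -1.7 0 0 0", grip=-1)

```text
time: 1.03
position: [0.3817, -0.3008, 0.2277]
ee_rot: [0.423, 0.568, -0.423, 0.566]
ft_force: [1.8, -0.4, 0.0]
finger_gap: 0.0857
```

```bash
python3 -c "
from h import *
go([.58,-.07,.23],-25)"
```

```text
t 1.03 tcp [ 0.3817 -0.3008  0.2277] jawyaw -73.5 q [-0.8451  0.0203  1.7556 -0.0009  1.3685  0.4379] F [ 1.762  -0.4045  0.0062] gap 0.0857
tilt fix (tool,deg) [-0.     -0.1284  0.1137]
shift cm [ -0.2426  25.567  -16.4957]
turn x -48.50309464340938
```

carry_out(moves="0 2.7 -1.7 0 0 0; 0 2.7 -1.7 0 0 0; 0 2.7 -1.7 0 0 0; 0 2.7 -1.7 0 0 0; 0 2.7 -1.7 0 0 0; 0 2.7 -1.7 0 0 0; 0 2.7 -1.7 0 0 0; 0 2.7 -1.7 0 0 0; 0 2.7 -1.7 0 0 0; 0 1.5 -1 0 0 0")

```text
time: 1.87
position: [0.5909, -0.0545, 0.2262]
ee_rot: [0.422, 0.569, -0.422, 0.566]
ft_force: [-0.4, 0.0, -0.3]
finger_gap: 0.0855
```

carry_out(moves="0 0 0 -6 0 0; 0 0 0 -6 0 0; 0 0 0 -6 0 0; 0 0 0 -6 0 0; 0 0 0 -6 0 0; 0 0 0 -6 0 0; 0 0 0 -6 0 0; 0 0 0 -6 0 0; 0 0 0 0 0 0; 0 0 0 0 0 0")

```text
time: 2.7
position: [0.5923, -0.0468, 0.2217]
ee_rot: [0.139, 0.697, -0.137, 0.69]
ft_force: [-0.6, -0.2, -0.5]
finger_gap: 0.0854
```

Run:
```python
from h import *
s=go([.606,-.073,.2],-25)
im=get_image("wrist");save(im,"w1")
print(proj(im,[[.606,-.073,.08],[.606,-.073,.04],[.58,.115,.1]],s))
```

```text
t 2.7 tcp [ 0.5923 -0.0468  0.2217] jawyaw -22.51 q [-0.2263  0.2605  1.4958  0.0035  1.3954  0.166 ] F [-0.6144 -0.2455 -0.5328] gap 0.0854
tilt fix (tool,deg) [ 0.     -0.6083 -0.0967]
shift cm [ 2.1414 -1.8973  2.2963]
turn x 2.4855029597575253
[[348.9233 249.2998]
 [345.9472 236.1918]
 [210.5282  21.8234]]
```

View pics/w1.png

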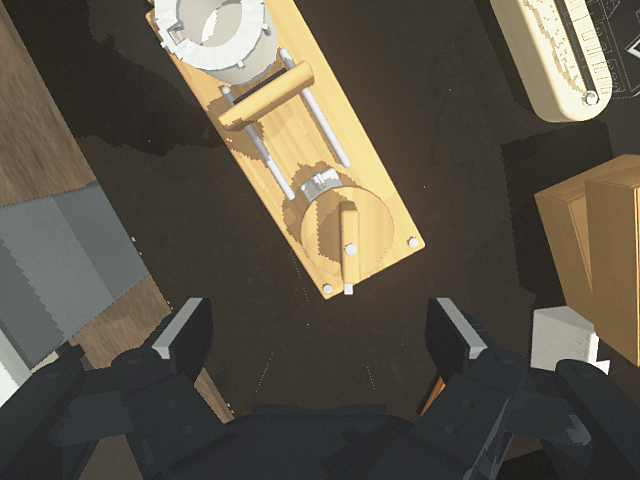

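The wrist view shows the wheel's bar nearly upright in the image: screw (349,250), bar ends at y≈203 and 285, pointer tip (348,291). That matches the predicted projection. I'll check heights in the side picture.

Run:
```python
from h import *
c=cv2.imread("pics/side0.png")[195:335,240:365]
cv2.imwrite("pics/crop2.png",cv2.resize(c,None,fx=4.2,fy=4.2,interpolation=cv2.INTER_CUBIC))
im=get_image("side")
for z in(.06,.07,.08,.09,.1): print(z,(proj(im,[.606,-.073,z])-[240,195])*4.2)
w=get_image("wrist");s=status.sense()
for z in (.07,.08,.09):
  a=ray(w,[[349,203],[349,285],[349,250],[341,245],[357,245]],z,s);print(z,np.linalg.norm(a[0]-a[1]),np.linalg.norm(a[3]-a[4]),a[2],np.degrees(np.arctan2(*(a[1]-a[0])[1::-1])))
```

```text
0.06 [[337.8398 123.0634]]
0.07 [[337.8052 110.1643]]
0.08 [[337.7703  97.1823]]
0.09 [[337.7349  84.1168]]
0.1 [[337.6991  70.9673]]
0.07 0.07278896121075673 0.013576426117674957 [ 0.6054 -0.077   0.07  ] -111.18999164819674
0.08 0.07031625430494576 0.0131152226321602 [ 0.606  -0.0737  0.08  ] -111.18999164819662
0.09 0.06784354739913488 0.012654019146645342 [ 0.6065 -0.0705  0.09  ] -111.18999164819667
```

View pics/crop2.png

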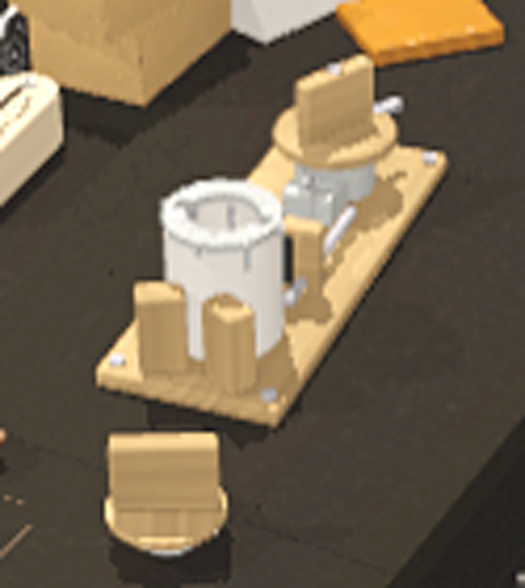

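The side crop shows the wheel disc standing well above the plate. The screw is at crop (335,68), so the bar top is higher than the 0.08 m I assumed. I'll triangulate.

```bash
cat >> h.py <<'E'
def tri(obs):
    A=[];b=[]
    for im,px,s in obs:
        p=ray(im,px,0.,s)[0];q=ray(im,px,.2,s)[0];d=(q-p)/np.linalg.norm(q-p);M=np.eye(3)-np.outer(d,d);A.append(M);b.append(M@p)
    X=np.linalg.lstsq(np.vstack(A),np.hstack(b),rcond=None)[0];return X,[ (proj(i,X,s)[0]-p) for i,p,s in obs]
E
python3 - <<'E'
from h import *
T=get_image("top");S=get_image("side");W=get_image("wrist");s=status.sense()
t=lambda a,b:(175+a/3.8,180+b/3.8); sd=lambda a,b:(240+a/4.2,195+b/4.2)
print("screw",tri([(T,t(648,121),None),(S,sd(335,68),None),(W,(349,250),s)]))
print("jar",tri([(T,t(336,174),None),(S,sd(224,212),None),(W,(214,27),s)]))
# lid bar top end centres: side (109,436),(217,434) 
for z in (.06,.066,.072): print(z,ray(S,[sd(163,436)],z),ray(T,[t(71,288)],z))
E
```

```text
screw (array([ 0.6071, -0.0693,  0.1028]), [array([-0.808 ,  0.2651]), array([-0.3523,  0.292 ]), array([1.1787, 3.4595])])
jar (array([0.5803, 0.1136, 0.0976]), [array([ 0.4385, -0.4833]), array([0.4497, 0.1976]), array([-1.0688, -2.23  ])])
0.06 [[0.5225 0.2773 0.06  ]] [[0.5146 0.2838 0.06  ]]
0.066 [[0.5181 0.2838 0.066 ]] [[0.5144 0.2822 0.066 ]]
0.072 [[0.5136 0.2903 0.072 ]] [[0.5141 0.2806 0.072 ]]
```

```bash
python3 -c "
from h import *
go([.607,-.071,.07],-21.2)"
```

```text
t 3.0 tcp [ 0.5924 -0.0469  0.222 ] jawyaw -22.42 q [-0.2264  0.2602  1.4955  0.0034  1.3954  0.1644] F [ 0.9544 -0.0192  0.7828] gap 0.0855
tilt fix (tool,deg) [-0.     -0.5715 -0.1015]
shift cm [15.1751 -1.6989  2.4187]
turn x -1.2249312728792603
```

carry_out(moves="0 -0.9 1.2 -0.6 -0.6 0; 0 -0.9 1.2 -0.6 0 0; 2 0 0 0 0 0; 2 0 0 0 0 0; 2 0 0 0 0 0; 2 0 0 0 0 0; 2 0 0 0 0 0; 2 0 0 0 0 0; 1 0 0 0 0 0; 0 0 0 0 0 0")

```text
time: 3.83
position: [0.6131, -0.0749, 0.0911]
ee_rot: [0.132, 0.691, -0.132, 0.699]
ft_force: [-0.0, 0.4, -0.6]
finger_gap: 0.0856
```

```bash
python3 -c "
from h import *
go([.607,-.071,.07],-21.2)"
```

```text
t 3.83 tcp [ 0.6131 -0.0749  0.0911] jawyaw -21.52 q [-0.2625  0.4302  1.5595  0.002   1.1403  0.1123] F [-0.0207  0.3886 -0.5824] gap 0.0856
tilt fix (tool,deg) [-0.      0.6441 -0.1753]
shift cm [ 2.0987  0.1358 -0.7329]
turn x -0.3224184210075691
```

carry_out(moves="0.7 0.1 -0.4 0 0.6 0; 0.7 0 -0.3 0 0 0; 0.7 0 0 0 0 0; 0 0 0 0 0 0; 0 0 0 0 0 0; 0 0 0 0 0 0; 0 0 0 0 0 0; 0 0 0 0 0 0; 0 0 0 0 0 0; 0 0 0 0 0 0")

```text
time: 4.67
position: [0.6108, -0.072, 0.0742]
ee_rot: [0.133, 0.691, -0.131, 0.698]
ft_force: [-0.3, -0.6, -0.4]
finger_gap: 0.0857
```

Run:
```python
from h import *
s=go([.607,-.071,.07],-21.2)
W=get_image("wrist");save(W,"w2")
```

```text
t 4.67 tcp [ 0.6108 -0.072   0.0742] jawyaw -21.55 q [-0.2595  0.4479  1.5743  0.0035  1.1091  0.115 ] F [-0.349  -0.6284 -0.4246] gap 0.0857
tilt fix (tool,deg) [-0.      0.5613 -0.2449]
shift cm [ 0.4163 -0.0493 -0.3898]
turn x -0.34871279166083013
```

View pics/w2.png

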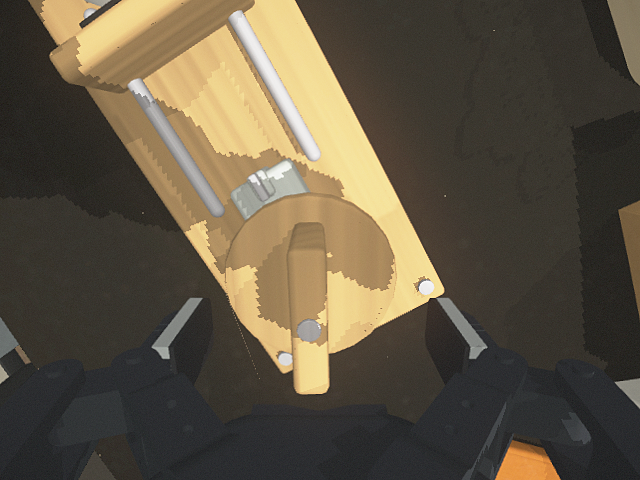

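The bar sits between the fingers: screw (309,330), bar top edge from (308,232) to (311,392). The finger centre line is at x≈319, so the shift needed is small.

Run:
```python
from h import *
W=get_image("wrist");s=status.sense()
T=get_image("top");S=get_image("side")
t=lambda a,b:(175+a/3.8,180+b/3.8); sd=lambda a,b:(240+a/4.2,195+b/4.2)
X,e=tri([(S,sd(335,68),None),(W,(309,330),s),(T,t(648,121),None)]);print(X,e)
for z in(.098,.102):print(ray(W,[309,330],z,s))
a=ray(W,[[308,240],[311,388]],.1,s);print(a,np.degrees(np.arctan2(*(a[1]-a[0])[1::-1])))
go([X[0],X[1],.068])
```

```text
[ 0.6076 -0.0697  0.1015] [array([-0.44 ,  0.604]), array([1.5836, 9.0095]), array([-0.6544,  0.1113])]
[[ 0.6077 -0.0679  0.098 ]]
[[ 0.6086 -0.0658  0.102 ]]
[[ 0.6205 -0.0353  0.1   ]
 [ 0.5994 -0.0904  0.1   ]] -110.96728653188606
t 4.87 tcp [ 0.6105 -0.0719  0.0738] jawyaw -21.55 q [-0.2595  0.4482  1.5747  0.0034  1.1091  0.115 ] F [1.1899 0.1373 0.649 ] gap 0.0855
tilt fix (tool,deg) [ 0.      0.5218 -0.2391]
shift cm [ 0.5817  0.0977 -0.3508]
```

carry_out(moves="0.6 0.2 -0.3 -0.5 0.5 0; 0 0 0 0 0 0; 0 0 0 0 0 0; 0 0 0 0 0 0; 0 0 0 0 0 0; 0 0 0 0 0 0; 0 0 0 0 0 0; 0 0 0 0 0 0; 0 0 0 0 0 0; 0 0 0 0 0 0", grip=1)

```text
time: 5.7
position: [0.6079, -0.0684, 0.0665]
ee_rot: [0.13, 0.696, -0.127, 0.695]
ft_force: [0.6, 0.1, -0.5]
finger_gap: 0.0135
```

```bash
python3 -c "
from h import *
s=go();print(s['torque'])"
```

```text
t 5.7 tcp [ 0.6079 -0.0684  0.0665] jawyaw -20.99 q [-0.2557  0.4586  1.5772  0.0047  1.1069  0.1086] F [ 0.6     0.1    -0.4762] gap 0.0135
tilt fix (tool,deg) [ 0.     -0.0911 -0.2303]
[-0.0145 -0.0249 -0.0116]
```

carry_out(moves="0 0 0 5 0 0; 0 0 0 5 0 0; 0 0 0 5 0 0; 0 0 0 5 0 0; 0 0 0 5 0 0; 0 0 0 5 0 0; 0 0 0 5 0 0; 0 0 0 5 0 0; 0 0 0 5 0 0; 0 0 0 0 0 0")

```text
time: 6.53
position: [0.6075, -0.0681, 0.0665]
ee_rot: [0.396, 0.587, -0.394, 0.585]
ft_force: [-0.3, -0.1, -0.8]
finger_gap: 0.0135
```

Run:
```python
from h import *
s=go([.6079,-.0684,.0665]);print(s['torque'])
import cv2
W=get_image("wrist")
# clamp yaw from w1 (pose then)
s1=dict(position=np.array([.5923,-.0468,.2217]),ee_rot=None)
R=np.eye(3)
```

```text
t 6.53 tcp [ 0.6075 -0.0681  0.0665] jawyaw -68.0 q [-0.2549  0.4579  1.5783  0.0038  1.1064  0.9303] F [-0.278  -0.0807 -0.7746] gap 0.0135
tilt fix (tool,deg) [-0.     -0.1918 -0.0704]
shift cm [0.0029 0.0252 0.0453]
[-0.0782 -0.1136 -0.0415]
```

Smooth. Continuing.

carry_out(moves="0 0 0 5 0 0; 0 0 0 5 0 0; 0 0 0 5 0 0; 0 0 0 5 0 0; 0 0 0 5 0 0; 0 0 0 5 0 0; 0 0 0 5 0 0; 0 0 0 5 0 0; 0 0 0 5 0 0; 0 0 0 0 0 0")

```text
time: 7.42
position: [0.6075, -0.0676, 0.0665]
ee_rot: [0.592, 0.389, -0.59, 0.387]
ft_force: [-0.0, 0.5, -0.3]
finger_gap: 0.0132
```

carry_out(moves="0 0 0 5 0 0; 0 0 0 5 0 0; 0 0 0 5 0 0; 0 0 0 5 0 0; 0 0 0 5 0 0; 0 0 0 5 0 0; 0 0 0 5 0 0; 0 0 0 5 0 0; 0 0 0 5 0 0; 0 0 0 0 0 0")

```text
time: 8.25
position: [0.6079, -0.0673, 0.0665]
ee_rot: [0.695, 0.135, -0.693, 0.135]
ft_force: [-0.4, 0.5, -0.7]
finger_gap: 0.0133
```

Run:
```python
from h import *
s=go([.6079,-.0684,.0665]);print(s['torque'])
W=get_image("wrist");save(W,"w3")
# clamp yaw from top0 edges, Hough-free: fit plate long edges from colour mask
im=get_image("top");g=cv2.imread("pics/top0.png")
hsv=cv2.cvtColor(g,cv2.COLOR_BGR2HSV);m=((hsv[...,0]<25)&(hsv[...,2]>110)).astype(np.uint8);
def edge(cols,up):
    pts=[]
    for c in cols:
        rr=np.where(m[185:262,c])[0]+185; pts.append((c,rr.min()-.5 if up else rr.max()+.5))
    P=ray(im,pts,.012);v=cv2.fitLine(P[:,:2].astype(np.float32),cv2.DIST_HUBER,0,.01,.01).ravel();return np.degrees(np.arctan2(v[1],v[0])),v[2:]
print(edge(range(255,320),1),edge(range(265,370),0))
```

```text
t 8.25 tcp [ 0.6079 -0.0673  0.0665] jawyaw -157.97 q [-0.2525  0.4574  1.5791  0.0018  1.1041  2.5038] F [-0.3724  0.5465 -0.6881] gap 0.0133
tilt fix (tool,deg) [ 0.     -0.1058  0.0385]
shift cm [0.0027 0.1035 0.0413]
[-0.2342 -0.1014 -0.0195]
(np.float32(-81.83308), array([0.6498, 0.0673], dtype=float32)) (np.float32(-81.90899), array([ 0.5369, -0.0034], dtype=float32))
```

View pics/w3.png

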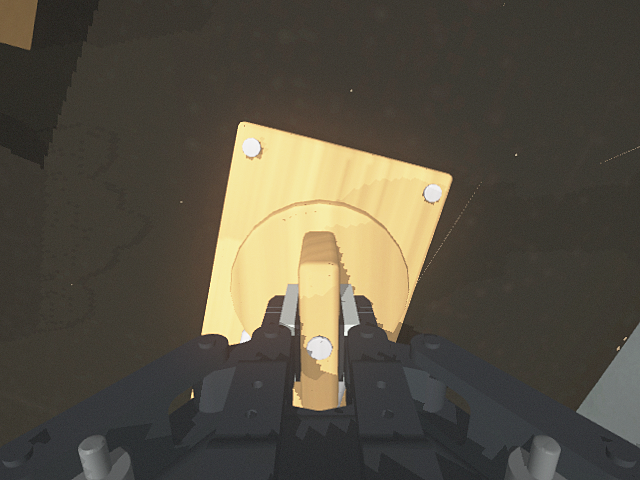

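The picture shows the bar firmly between the pads, with the wheel disc centred at about (320,285). The plate edges give a clamp yaw of 8.13°, so the jaw yaw target is -171.9°.

carry_out(moves="0 0 0 5 0 0; 0 0 0 5 0 0; 0 0 0 2.5 0 0; 0 0 0 0 0 0; 0 0 0 0 0 0; 0 0 0 0 0 0; 0 0 0 0 0 0; 0 0 0 0 0 0; 0 0 0 0 0 0; 0 0 0 0 0 0")

```text
time: 9.18
position: [0.608, -0.0672, 0.0665]
ee_rot: [0.705, 0.066, -0.703, 0.065]
ft_force: [0.1, 0.4, -0.1]
finger_gap: 0.0131
```

```bash
python3 -c "
from h import *
s=go(yaw=-171.9);print(s['torque'])"
```

```text
t 9.18 tcp [ 0.608  -0.0672  0.0665] jawyaw -169.43 q [-0.2524  0.4575  1.5789  0.0018  1.104   2.7039] F [ 0.1151  0.3986 -0.0557] gap 0.0131
tilt fix (tool,deg) [-0.     -0.1027  0.0525]
turn x 2.473541453610437
[-0.2008 -0.0488 -0.0331]
```

carry_out(moves="0 0 0 2.5 0 0; 0 0 0 0 0 0; 0 0 0 0 0 0; 0 0 0 0.6 0 0; 0 0 0 0 0 0; 0 0 0 0 0 0; 0 0 0 0 0 0; 0 0 0 0 0 0; 0 0 0 0 0 0; 0 0 0 0 0 0")

```text
time: 10.02
position: [0.608, -0.0672, 0.0665]
ee_rot: [0.706, 0.047, -0.705, 0.047]
ft_force: [-0.8, 1.0, -0.8]
finger_gap: 0.0132
```

```bash
python3 -c "
from h import *
s=go(yaw=-171.9);print(s['torque'])"
```

```text
t 10.02 tcp [ 0.608  -0.0672  0.0665] jawyaw -172.39 q [-0.2523  0.4575  1.5788  0.0018  1.1039  2.7556] F [-0.7833  1.0234 -0.7983] gap 0.0132
tilt fix (tool,deg) [-0.     -0.1024  0.0581]
turn x -0.48929565619431514
[-0.17   -0.0246 -0.0592]
```

Open, then rise.

carry_out(moves="0 0 0 0 0 0; 0 0 0 0 0 0; 0 0 0 0 0 0; 0 0 0 0 0 0; 0 0 0 0 0 0; -2 0 0 0 0 0; -3 0 0 0 0 0; -3 0 0 0 0 0; -3 0 0 0 0 0; -3 0 0 0 0 0", grip=-1)

```text
time: 10.85
position: [0.6008, -0.0661, 0.2007]
ee_rot: [-0.698, -0.05, 0.713, -0.044]
ft_force: [1.1, -0.4, 0.4]
finger_gap: 0.0854
```

carry_out(moves="-2 0 0 -7 0 0; 0 0 0 -7 0 0; 0 0 0 -7 0 0; 0 0 0 -7 0 0; 0 0 0 -7 0 0; 0 0 0 -7 0 0; 0 0 0 -7 0 0; 0 0 0 -7 0 0; 0 0 0 -7 0 0; 0 0 0 0 0 0")

```text
time: 11.68
position: [0.6077, -0.0681, 0.2369]
ee_rot: [0.572, 0.417, -0.57, 0.417]
ft_force: [0.1, 0.2, 0.3]
finger_gap: 0.0851
```

```bash
python3 -c "
from h import *
s=go([.58,.115,.24],-10)"
```

```text
t 11.68 tcp [ 0.6077 -0.0681  0.2369] jawyaw -107.73 q [-0.2542  0.277   1.4433  0.0024  1.4185  1.6257] F [0.1409 0.1551 0.3339] gap 0.0851
tilt fix (tool,deg) [ 0.     -0.1444 -0.1518]
shift cm [ -0.289   -8.2171 -16.5939]
turn x 82.265970830426
```

carry_out(moves="0 0 0 -7 0 0; 0 0 0 -7 0 0; 0 0 0 -7 0 0; 0 0 0 -7 0 0; 0 0 0 -7 0 0; 0 0 0 -7 0 0; 0 0 0 -7 0 0; 0 0 -3.5 0 0 0; 0 0 -3.5 0 0 0; 0 0 -3.5 0 0 0")

```text
time: 12.52
position: [0.5535, 0.0168, 0.2361]
ee_rot: [0.347, 0.614, -0.346, 0.618]
ft_force: [0.3, 0.8, -0.3]
finger_gap: 0.0855
```

carry_out(moves="0 0 0 0 0 0; 0 0 0 0 0 0; 0 0 0 0 0 0; 0 0 0 0 0 0; 0 0 0 0 0 0; 0 0 0 0 0 0; 0 0 0 0 0 0; 0 0 0 0 0 0; 0 0 0 0 0 0; 0 0 0 0 0 0")

```text
time: 13.35
position: [0.5522, 0.0185, 0.2362]
ee_rot: [0.35, 0.613, -0.348, 0.616]
ft_force: [0.3, 0.4, 0.5]
finger_gap: 0.0852
```

Run:
```python
from h import *
s=go([.516,.282,.2],-57)
W=get_image("wrist");save(W,"w4")
import pickle;pickle.dump((W,s),open("w4.pkl","wb"))
```

```text
t 13.35 tcp [0.5522 0.0185 0.2362] jawyaw -59.23 q [-0.1238  0.152   1.5952  0.0012  1.3898  0.9098] F [0.2924 0.4069 0.5338] gap 0.0852
tilt fix (tool,deg) [-0.      0.1134 -0.2522]
shift cm [  3.6156  10.351  -24.4974]
turn x -2.2290162071668504
```

View pics/w4.png

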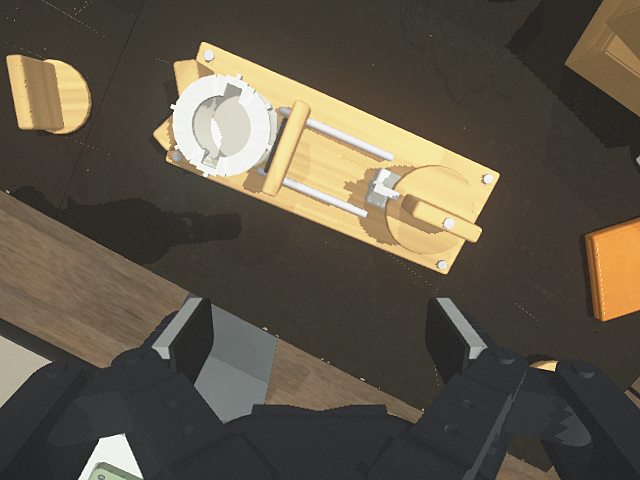

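The picture shows the jar centred near (222,122), its slots near (233,88) and (209,160), and the wheel pointer now towards the jar at (385,190). I'll zoom on both.

Run:
```python
import cv2,numpy as np
g=cv2.imread("pics/w4.png")
a=cv2.resize(g[65:185,165:285],(480,480),interpolation=cv2.INTER_CUBIC)
b=cv2.resize(g[160:260,360:490-26],(312,300),interpolation=cv2.INTER_CUBIC)
c=np.zeros((480,800,3),np.uint8);c[:,:480]=a;c[:300,484:796]=b
b2=cv2.resize(g[40:140,0:104],(178,171),interpolation=cv2.INTER_CUBIC);c[305:476,484:662]=b2
cv2.imwrite("pics/crop4.png",c)
```

```text
(no output)
```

View pics/crop4.png

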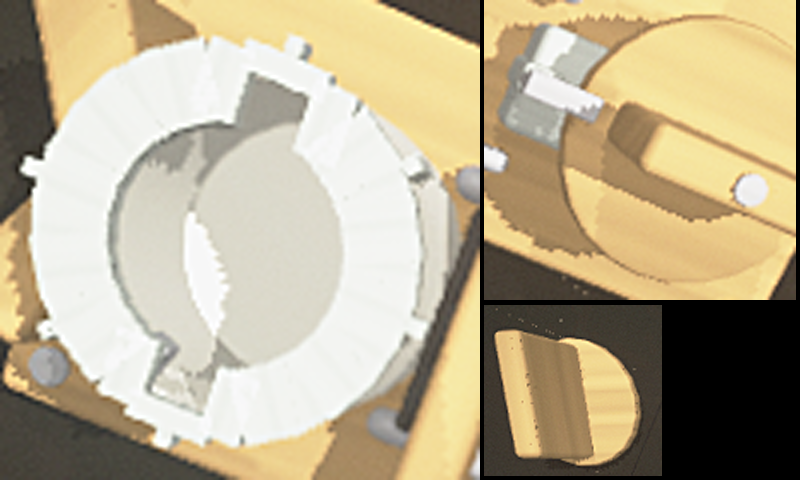

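Upper slot end is at image (235.3,86) and the lower at (209,165.5). The lid bar's top ends are at about (13.4,54.6) and (25.7,128.9). The wheel pointer is in line with the index, with the bar edges parallel to the plate edges.

Run:
```python
from h import *
import pickle;W,s=pickle.load(open("w4.pkl","rb"))
a=ray(W,[[235.25,86],[209,165.5]],.1,s);d=a[0]-a[1];print("slots",a,np.linalg.norm(d),a.mean(0),np.degrees(np.arctan2(d[1],d[0])))
a=ray(W,[[13.4,54.6],[25.7,128.9]],.066,s);d=a[0]-a[1];print("lid",a,np.linalg.norm(d),a.mean(0),np.degrees(np.arctan2(d[1],d[0])))
a=ray(W,[[205,43],[497,172]],.012,s);d=a[0]-a[1];print("plate",np.degrees(np.arctan2(d[1],d[0]))-90)
a=ray(W,[[208,55],[488,179],[177,156],[442,265]],.012,s);print(a, a.mean(0))
q=lambda x,y:(360+(x-484)/3,160+y/3)
a=ray(W,[q(665,125),q(796,180)],.1,s);d=a[0]-a[1];print("bar",np.degrees(np.arctan2(d[1],d[0]))-90)
a=ray(W,[q(530,82),q(600,105)],.065,s);d=a[0]-a[1];print("pointer",np.degrees(np.arctan2(d[1],d[0]))-90)
```

```text
slots [[0.612  0.1254 0.1   ]
 [0.5515 0.1164 0.1   ]] 0.06115523922344492 [0.5818 0.1209 0.1   ] 8.387213234230627
lid [[0.5432 0.3047 0.066 ]
 [0.4922 0.275  0.066 ]] 0.059041609066506316 [0.5177 0.2898 0.066 ] 30.271317181648175
plate 8.250470385645741
[[ 0.6233  0.182   0.012 ]
 [ 0.6652 -0.1136  0.012 ]
 [ 0.5245  0.1674  0.012 ]
 [ 0.5656 -0.1275  0.012 ]] [0.5947 0.0271 0.012 ]
bar 8.693728128545857
pointer 12.915221290471735
```

```bash
python3 -c "
from h import *
go([.5177,.2898,.16],-59.7)"
```

```text
t 13.4 tcp [0.5522 0.0186 0.2362] jawyaw -59.22 q [-0.1237  0.1519  1.5952  0.0011  1.3897  0.9097] F [ 0.1985 -0.215  -0.3558] gap 0.0853
tilt fix (tool,deg) [-0.      0.1146 -0.2503]
shift cm [  7.6137  10.8831 -25.0849]
turn x 0.47521127261721574
```

carry_out(moves="0 1.2 -2.8 0 0 0; 0 1.2 -2.8 0 0 0; 0 1.2 -2.8 0 0 0; 0 1.2 -2.8 0 0 0; 0 1.2 -2.8 0 0 0; 0 1.2 -2.8 0 0 0; 0 1.2 -2.8 0 0 0; 0 1.2 -2.8 0 0 0; 0 1.2 -2.8 0 0 0; 0 0 0 0 0 0")

```text
time: 14.23
position: [0.5171, 0.2995, 0.2358]
ee_rot: [0.354, 0.611, -0.351, 0.615]
ft_force: [0.2, -0.6, -0.2]
finger_gap: 0.0858
```

```bash
python3 -c "
from h import *
go([.5177,.2898,.14],-59.7)"
```

```text
t 14.23 tcp [0.5171 0.2995 0.2358] jawyaw -59.76 q [ 0.3813  0.2462  1.484  -0.0021  1.4045  1.4247] F [ 0.1559 -0.6378 -0.2285] gap 0.0858
tilt fix (tool,deg) [-0.      0.1741 -0.3703]
shift cm [ 9.5773 -0.4941  0.8411]
turn x -0.05879442836013027
```

carry_out(moves="0 -0.5 0.6 0 0 -0.3; 2 0 0 0 0 0; 2 0 0 0 0 0; 2 0 0 0 0 0; 2 0 0 0 0 0; 2 0 0 0 0 0; 1 0 0 0 0 0; 0 0 0 0 0 0; 0 0 0 0 0 0; 0 0 0 0 0 0")

```text
time: 15.07
position: [0.519, 0.2824, 0.1247]
ee_rot: [0.353, 0.61, -0.354, 0.615]
ft_force: [-0.2, -0.4, -0.4]
finger_gap: 0.0852
```

Run:
```python
from h import *
s=go([.5177,.2898,.033],-59.7)
W=get_image("wrist");save(W,"w5")
import pickle;pickle.dump((W,s),open("w5.pkl","wb"))
print(proj(W,[.5177,.2898,.066],s))
```

```text
t 15.07 tcp [0.519  0.2824 0.1247] jawyaw -59.96 q [ 0.3561  0.3436  1.6019 -0.0084  1.1927  1.4057] F [-0.2    -0.375  -0.4474] gap 0.0852
tilt fix (tool,deg) [ 0.      0.4751 -0.1186]
shift cm [ 9.1648  0.2411 -0.7829]
turn x -0.2620167883962097
[[308.1406 256.4558]]
```

View pics/w5.png

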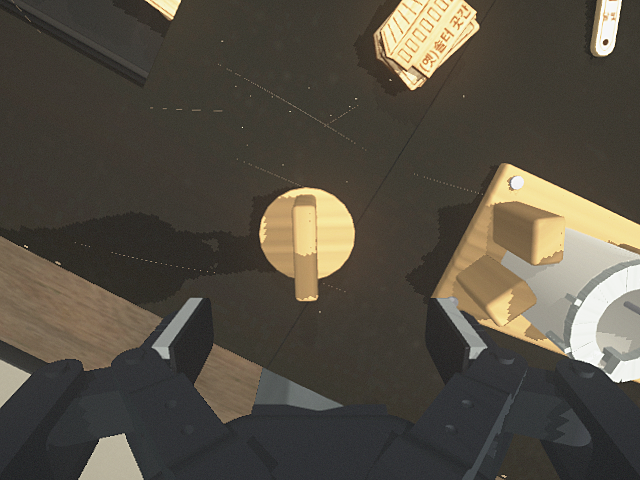

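The picture shows the lid at centre: flange circle x 260 to 355, y 187 to about 281, and bar top from about (306,203) to (307,296). The jar is at the right edge.

Run:
```python
from h import *
import pickle;W,s=pickle.load(open("w5.pkl","rb"))
hsv=cv2.cvtColor(W["color"],cv2.COLOR_RGB2HSV)
m=((hsv[...,0]<28)&(hsv[...,1]>60)&(hsv[...,2]>90)).astype(np.uint8);m[:180]=0;m[310:]=0;m[:,:245]=0;m[:,370:]=0
m=cv2.morphologyEx(m,cv2.MORPH_CLOSE,np.ones((5,5)))
c=max(cv2.findContours(m,0,1)[0],key=cv2.contourArea)[:,0,:]
P=ray(W,c[c[:,1]<268],.022,s)[:,:2]
from scipy.optimize import least_squares
f=least_squares(lambda p:np.hypot(*(P-p[:2]).T)-p[2],[.518,.29,.034],loss="soft_l1",f_scale=.001).x;print("flange",f)
low=c[c[:,1]>285];print(low[:,0].min(),low[:,0].max(),c[:,1].max())
a=ray(W,[[306,203],[307,296]],.066,s);d=a[0]-a[1];print(a,np.linalg.norm(d),a.mean(0),np.degrees(np.arctan2(d[1],d[0])))
go([f[0],f[1],.033])
```

```text
flange [0.5177 0.2919 0.0335]
295 318 301
[[0.5447 0.3065 0.066 ]
 [0.4954 0.2779 0.066 ]] 0.056956607249118156 [0.52   0.2922 0.066 ] 30.045088972367356
t 15.12 tcp [0.5195 0.2826 0.1253] jawyaw -59.95 q [ 0.3563  0.3432  1.6012 -0.0085  1.1925  1.4057] F [-0.744   0.9683  0.496 ] gap 0.0851
tilt fix (tool,deg) [ 0.      0.4938 -0.1918]
shift cm [ 9.2182  0.279  -0.9726]
```

carry_out(moves="1 0.3 -1 0 0.5 -0.2; 1.5 0 0 0 0 0; 1.5 0 0 0 0 0; 1.5 0 0 0 0 0; 1.5 0 0 0 0 0; 1 0 0 0 0 0; 0 0 0 0 0 0; 0 0 0 0 0 0; 0 0 0 0 0 0; 0 0 0 0 0 0")

```text
time: 15.95
position: [0.525, 0.3019, 0.0509]
ee_rot: [0.36, 0.609, -0.346, 0.616]
ft_force: [0.4, -0.6, -0.1]
finger_gap: 0.0855
```

```bash
python3 -c "
from h import *
go([.518,.2918,.033],-59.8)"
```

```text
t 15.95 tcp [0.525  0.3019 0.0509] jawyaw -59.87 q [0.3765 0.4573 1.6187 0.0055 1.0446 1.4186] F [ 0.3917 -0.5517 -0.13  ] gap 0.0855
tilt fix (tool,deg) [ 0.     -0.0919 -1.2329]
shift cm [ 1.7623 -1.1475  0.5237]
turn x -0.06578068875505494
```

carry_out(moves="0 -0.6 0.3 0 0 -0.6; 0 -0.5 0.2 0 0 -0.6; 0 0 0 0 0 0; 0 0 0 0 0 0; 0.6 0 0 0 0 0; 0 0 0 0 0 0; 0.6 0 0 0 0 0; 0 0 0 0 0 0; 0 0 0 0 0 0; 0 0 0 0 0 0")

```text
time: 16.78
position: [0.5195, 0.2916, 0.0407]
ee_rot: [0.354, 0.612, -0.352, 0.613]
ft_force: [-0.1, -0.0, -0.1]
finger_gap: 0.0854
```

```bash
python3 -c "
from h import *
go([.518,.2918,.033],-59.8)"
```

```text
t 16.78 tcp [0.5195 0.2916 0.0407] jawyaw -59.9 q [0.3655 0.4644 1.6338 0.0016 1.0393 1.4101] F [-0.0653 -0.0387 -0.0788] gap 0.0854
tilt fix (tool,deg) [-0.     -0.0432 -0.2407]
shift cm [ 0.7736 -0.1231 -0.094 ]
turn x -0.10042967580369577
```

carry_out(moves="0.7 -0.1 -0.1 0 0 -0.2; 0 0 0 0 0 0; 0 0 0 0 0 0; 0 0 0 0 0 0; 0 0 0 0 0 0; 0 0 0 0 0 0; 0 0 0 0 0 0; 0 0 0 0 0 0; 0 0 0 0 0 0; 0 0 0 0 0 0")

```text
time: 17.62
position: [0.5182, 0.2923, 0.0331]
ee_rot: [0.353, 0.613, -0.353, 0.613]
ft_force: [0.4, 0.3, 0.9]
finger_gap: 0.0855
```

carry_out(moves="0 0 0 0 0 0; 0 0 0 0 0 0; 0 0 0 0 0 0; 0 0 0 0 0 0; 0 0 0 0 0 0; 0 0 0 0 0 0; 0 0 0 0 0 0; 0 0 0 0 0 0; 0 0 0 0 0 0; 0 0 0 0 0 0", grip=1)

```text
time: 18.45
position: [0.5183, 0.2922, 0.0332]
ee_rot: [0.353, 0.613, -0.353, 0.613]
ft_force: [0.2, -1.1, 0.1]
finger_gap: 0.0133
```

```bash
python3 -c "
from h import *
go([.518,.2918,.033],-59.8)"
```

```text
t 18.45 tcp [0.5183 0.2922 0.0332] jawyaw -59.89 q [0.3676 0.4761 1.6354 0.0009 1.0292 1.4124] F [ 0.1883 -1.0887  0.141 ] gap 0.0133
tilt fix (tool,deg) [-0.     -0.0344 -0.0577]
shift cm [ 0.0243 -0.0501  0.0196]
turn x -0.09137308467026628
```

carry_out(moves="-1.5 0 0 0 0 0; -1.5 0 0 0 0 0; -1.5 0 0 0 0 0; -1.5 0 0 0 0 0; -1.5 0 0 0 0 0; -1.5 0 0 0 0 0; -1.5 0 0 0 0 0; -1.5 0 0 0 0 0; -1.5 0 0 0 0 0; 0 0 0 0 0 0")

```text
time: 19.28
position: [0.514, 0.2905, 0.1687]
ee_rot: [0.35, 0.616, -0.356, 0.61]
ft_force: [1.9, -0.0, -0.8]
finger_gap: 0.0131
```

Run:
```python
from h import *
s=go([.581,.1209,.175],-81.8)
W=get_image("wrist");save(W,"w6")
hsv=cv2.cvtColor(W["color"],cv2.COLOR_RGB2HSV)
m=((hsv[...,0]<28)&(hsv[...,1]>50)&(hsv[...,2]>90)).astype(np.uint8);m[:,:200]=0;m[:,440:]=0;m[340:]=0;m[:150]=0
m=cv2.morphologyEx(m,cv2.MORPH_CLOSE,np.ones((5,5)))
c=max(cv2.findContours(m,0,1)[0],key=cv2.contourArea)[:,0,:]
print(c.min(0),c.max(0))
```

```text
t 19.28 tcp [0.514  0.2905 0.1687] jawyaw -59.89 q [0.3675 0.3026 1.5567 0.0009 1.294  1.4125] F [ 1.9496 -0.0382 -0.8296] gap 0.0131
tilt fix (tool,deg) [-0.     -0.1538  0.6565]
shift cm [-0.651  -2.7223 18.0317]
turn x 21.910759046190364
[200 225] [392 339]
```

carry_out(moves="-0.7 0 0 5 0 0.6; 0 0 0 5 0 0; 0 0 0 5 0 0; 0 0 0 5 0 0; 0 0 0 1.5 0 0; 0 0 0 0 0 0; 0 0 0 0 0 0; 0 0 0 0 0 0; 0 0 0 0 0 0; 0 0 0 0 0 0")

```text
time: 20.17
position: [0.5057, 0.2872, 0.1607]
ee_rot: [0.458, 0.537, -0.473, 0.528]
ft_force: [0.2, -0.1, -1.9]
finger_gap: 0.0129
```

Run:
```python
from h import *
from scipy.optimize import least_squares
s=go([.581,.1209,.175],-81.8)
W=get_image("wrist");save(W,"w7")
import pickle;pickle.dump((W,s),open("w7.pkl","wb"))
hsv=cv2.cvtColor(W["color"],cv2.COLOR_RGB2HSV)
m=((hsv[...,0]<28)&(hsv[...,1]>50)&(hsv[...,2]>90)).astype(np.uint8)
pts=[]
for c in range(255,390,3):
    rr=np.where(m[180:330,c])[0]
    if len(rr): pts.append((c,rr[0]+180))
print(pts[::3])
z=s["position"][2]-.0332+.022
P=ray(W,[p for p in pts if p[1]<290],z,s)[:,:2]
f=least_squares(lambda p:np.hypot(*(P-p[:2]).T)-.034,[*s["position"][:2]],loss="soft_l1",f_scale=.0007)
d=np.r_[f.x,z]-s["position"];R=Ro.from_quat(s["ee_rot"]).as_matrix();print("lid axis in tool cm",100*R.T@d,"res",np.abs(f.fun).max())
```

```text
t 20.17 tcp [0.5057 0.2872 0.1607] jawyaw -82.32 q [0.3666 0.301  1.5767 0.0022 1.2881 1.8028] F [ 0.248  -0.0785 -1.868 ] gap 0.0129
tilt fix (tool,deg) [-0.      0.2027  1.3757]
shift cm [-1.4948  5.2011 17.4944]
turn x -0.5205666679333518
[(255, np.int64(263)), (264, np.int64(249)), (273, np.int64(241)), (282, np.int64(235)), (291, np.int64(231)), (300, np.int64(227)), (309, np.int64(226)), (318, np.int64(225)), (327, np.int64(226)), (336, np.int64(227)), (345, np.int64(230)), (354, np.int64(234)), (363, np.int64(239)), (372, np.int64(247)), (381, np.int64(258))]
lid axis in tool cm [ 1.1231 -0.1375 -0.1507] res 0.0008023374907705633
```

View pics/w7.png

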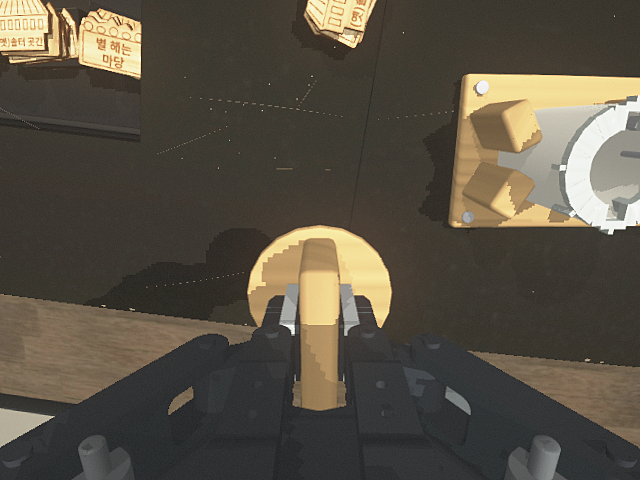

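The picture shows the lid held level with its bar along the image vertical and the flange arc top at (318,225). I'll compare this with the wheel disc in w3 to remove the camera bias.

Run:
```python
from h import *
from scipy.optimize import least_squares
import pickle
W,s7=pickle.load(open("w7.pkl","rb"))
g=cv2.imread("pics/w3.png")
# disc rim points read via gradient along columns in w3
gr=cv2.GaussianBlur(cv2.cvtColor(g,cv2.COLOR_BGR2GRAY),(3,3),0).astype(float)
pts=[]
for c in range(255,390,3):
    pred=285-np.sqrt(max(0,88**2-(c-320)**2)); lo=int(pred)-8
    col=np.abs(np.diff(gr[lo:lo+18,c]));pts.append((c,lo+col.argmax()+.5))
s=dict(position=np.array([.6079,-.0673,.0665]),ee_rot=np.array([.695,.135,-.693,.135])/np.linalg.norm([.695,.135,-.693,.135]))
R=Ro.from_quat(s["ee_rot"]).as_matrix()
for z in(.054,.056,.058):
    P=ray(W,pts,z,s)[:,:2]
    f=least_squares(lambda p:np.hypot(*(P-p[:2]).T)-.042,s["position"][:2],loss="soft_l1",f_scale=.0007)
    print(z,100*R.T@(np.r_[f.x,z]-s["position"]),np.median(np.abs(f.fun)))
go([.581,.1209,.175],-81.8)
```

```text
0.054 [ 1.2506  0.1453 -0.1734] 0.0002953901427047573
0.056 [ 1.0506  0.175  -0.1767] 0.0003141709209981969
0.058 [ 0.8506  0.2048 -0.1805] 0.00038020945816340246
t 20.22 tcp [0.5057 0.2872 0.1607] jawyaw -82.32 q [0.3666 0.301  1.5767 0.0022 1.2881 1.8028] F [ 0.2305 -0.345  -2.2587] gap 0.0134
tilt fix (tool,deg) [0.     0.204  1.3803]
shift cm [-1.4959  5.2046 17.4921]
turn x -0.5229567209776462
```

```bash
python3 -c "
from h import *
go([.485,.12,.18],-81.8)"
```

```text
t 20.22 tcp [0.5057 0.2872 0.1607] jawyaw -82.32 q [0.3666 0.301  1.5767 0.0022 1.2881 1.8028] F [ 0.2305 -0.345  -2.2587] gap 0.0134
tilt fix (tool,deg) [0.     0.204  1.3803]
shift cm [-1.7705 -4.3308 16.3006]
turn x -0.5229567209776462
```

carry_out(moves="-0.6 -0.5 2 0 0 0.5; -0.4 -0.5 2 0 0 0.5; -0.3 -0.5 2 -0.3 0 0.3; -0.3 -0.5 2 0 0 0; -0.3 -0.5 2 0 0 0; -0.3 -0.5 2 0 0 0; 0 -0.5 2 0 0 0; 0 -0.5 1.5 0 0 0; 0 0 0.5 0 0 0; 0 0 0 0 0 0")

```text
time: 21.05
position: [0.489, 0.1179, 0.1858]
ee_rot: [0.463, 0.533, -0.462, 0.537]
ft_force: [-1.2, 0.1, -0.8]
finger_gap: 0.0132
```

```bash
cat > jar.py <<'E'
from h import *
from scipy.optimize import least_squares
s=go([.485,.12,.18],-81.8)
W=get_image("wrist");save(W,"w%d"%(s["time"]*100))
hsv=cv2.cvtColor(W["color"],cv2.COLOR_RGB2HSV)
m=((hsv[...,1]<40)&(hsv[...,2]>225)).astype(np.uint8)
p=proj(W,[.581,.12,.1],s)[0];print("pred",p)
# outer collar edge: scan rays outward from predicted centre
pts=[]
for a in np.radians(np.arange(0,360,3)):
    rr=[k for k in range(20,90) if 0<=p[1]+k*np.sin(a)<300 and 0<=p[0]+k*np.cos(a)<640 and m[int(p[1]+k*np.sin(a)),int(p[0]+k*np.cos(a))]]
    if rr: pts.append((p[0]+rr[-1]*np.cos(a),p[1]+rr[-1]*np.sin(a)))
P=ray(W,pts,.1,s)[:,:2]
f=least_squares(lambda q:np.hypot(*(P-q[:2]).T)-q[2],[.581,.12,.036],loss="soft_l1",f_scale=.0005)
print("collar",f.x,"med res",np.median(np.abs(f.fun)),len(pts))
E
python3 jar.py
```

```text
t 21.05 tcp [0.489  0.1179 0.1858] jawyaw -81.7 q [ 0.0664  0.094   1.7688 -0.0031  1.2734  1.4931] F [-1.1582  0.0844 -0.7639] gap 0.0132
tilt fix (tool,deg) [ 0.      0.1963 -0.2967]
shift cm [ 0.5729 -0.3731 -0.2635]
turn x 0.10443963714422466
pred [339.7526  99.7552]
collar [0.5813 0.1213 0.036 ] med res 0.00027593391391412744 120
```

```bash
cat > lid.py <<'E'
from h import *
from scipy.optimize import least_squares
def lid():
    s=status.sense();W=get_image("wrist");R=Ro.from_quat(s["ee_rot"]).as_matrix()
    hsv=cv2.cvtColor(W["color"],cv2.COLOR_RGB2HSV)
    m=((hsv[...,0]<28)&(hsv[...,1]>50)&(hsv[...,2]>90)).astype(np.uint8)
    pts=[]
    for c in range(260,384,3):
        k=300
        while k>190 and m[k-4:k+1,c].any():k-=1
        pts.append((c,k+1))
    # intersect with flange plane x_tool=.0112
    M=np.array(W["tool_from_camera"]);u=cv2.undistortPoints(np.array(pts,float).reshape(-1,1,2),K(W),np.array(W["dist_coeffs"],float)).reshape(-1,2)
    d=np.c_[u,np.ones(len(u))]@M[:3,:3].T;c=M[:3,3];P=(c+d*((.0112-c[0])/d[:,0])[:,None])[:,1:]
    f=least_squares(lambda p:np.hypot(*(P-p).T)-.034,[0,0],loss="soft_l1",f_scale=.0007)
    print("lid (y,z) mm",f.x*1e3,np.median(np.abs(f.fun)))
lid()
E
python3 lid.py; python3 -c "
from h import *
go([.583,.12,.15],-81.8)"
```

```text
lid (y,z) mm [-1.4479 -1.579 ] 0.00030724366500869266
t 21.15 tcp [0.4889 0.1191 0.1856] jawyaw -81.61 q [ 0.0684  0.0947  1.7683 -0.0026  1.2735  1.4936] F [-0.6349 -0.0798 -1.2312] gap 0.0133
tilt fix (tool,deg) [-0.      0.165  -0.2753]
shift cm [3.6095 9.3022 1.2755]
turn x 0.18545967779044759
```

carry_out(moves="0 1.7 0.2 0 0 -0.3; 0 1.7 0.2 0.2 0 0; 0 1.7 0.2 0 0 0; 0 1.7 0.2 0 0 0; 0 1.7 0.2 0 0 0; 0 0.8 0.2 0 0 0; 0.8 0 0 0 0 0; 0.8 0 0 0 0 0; 0 0 0 0 0 0; 0 0 0 0 0 0")

```text
time: 21.98
position: [0.5836, 0.1316, 0.1648]
ee_rot: [0.459, 0.539, -0.461, 0.535]
ft_force: [0.4, 0.0, -2.2]
finger_gap: 0.0127
```

```bash
python3 lid.py; python3 -c "
from h import *
go([.583,.12,.138],-81.8)"
```

```text
lid (y,z) mm [-0.756 -3.156] 0.006736439505428134
t 22.03 tcp [0.5831 0.1315 0.1645] jawyaw -81.14 q [0.0763 0.3186 1.545  0.0015 1.285  1.4921] F [-0.2578 -0.5943 -1.1111] gap 0.0132
tilt fix (tool,deg) [ 0.     -0.1157  0.3952]
shift cm [ 2.6504 -0.1735  1.1412]
turn x 0.6571782632493068
```

carry_out(moves="0.5 0 0.4 0.4 0 0.4; 0.5 -0.1 0.4 0.2 0 0; 0.5 -0.1 0.3 0 0 0; 0.5 0 0 0 0 0; 0 0 0 0 0 0; 0 0 0 0 0 0; 0 0 0 0 0 0; 0 0 0 0 0 0; 0 0 0 0 0 0; 0 0 0 0 0 0")

```text
time: 22.87
position: [0.581, 0.1186, 0.1431]
ee_rot: [0.464, 0.535, -0.463, 0.534]
ft_force: [1.3, 1.2, -1.1]
finger_gap: 0.0133
```

```bash
python3 -c "
from h import *
go([.583,.12,.138],-81.8)"
```

```text
t 22.87 tcp [0.581  0.1186 0.1431] jawyaw -81.86 q [0.0544 0.3273 1.5814 0.0022 1.2323 1.4824] F [ 1.3374  1.2305 -1.1058] gap 0.0133
tilt fix (tool,deg) [ 0.     -0.1136 -0.039 ]
shift cm [ 0.5115  0.218  -0.1056]
turn x -0.057270137226623774
```

carry_out(moves="0.2 0.2 -0.1 0 0 0; 0.2 0 0 0 0 0; 0.2 0 0 0 0 0; 0 0 0 0 0 0; 0.2 0 0 0 0 0; 0.2 0 0 0 0 0; 0 0 0 0 0 0; 0 0 0 0 0 0; 0 0 0 0 0 0; 0 0 0 0 0 0")

```text
time: 23.7
position: [0.5834, 0.1205, 0.1322]
ee_rot: [0.464, 0.535, -0.462, 0.534]
ft_force: [1.0, 0.3, -1.3]
finger_gap: 0.0133
```

```bash
python3 -c "
from h import *
s=go([.583,.12,.1172],-81.8);print(s['torque'])"
```

```text
t 23.7 tcp [0.5834 0.1205 0.1322] jawyaw -81.82 q [0.0573 0.3446 1.583  0.0022 1.2127 1.4846] F [ 0.9829  0.3133 -1.3311] gap 0.0133
tilt fix (tool,deg) [ 0.     -0.1132 -0.0776]
shift cm [ 1.504  -0.048   0.0445]
turn x -0.021843315953702813
[ 0.0341  0.0166 -0.0419]
```

carry_out(moves="0.2 0 0 0 0 0; 0.1 0 0 0 0 0; 0.1 0 0 0 0 0; 0.1 0 0 0 0 0; 0 0 0 0 0 0; 0 0 0 0 0 0; 0 0 0 0 0 0; 0 0 0 0 0 0; 0 0 0 0 0 0; 0 0 0 0 0 0")

```text
time: 24.53
position: [0.5836, 0.1205, 0.1271]
ee_rot: [0.464, 0.534, -0.462, 0.534]
ft_force: [-0.6, -0.3, -1.2]
finger_gap: 0.0131
```

```bash
python3 -c "
from h import *
s=go([.583,.12,.1172],-81.8);print(s['torque'])"
```

```text
t 24.53 tcp [0.5836 0.1205 0.1271] jawyaw -81.83 q [0.0573 0.3507 1.5867 0.0022 1.2023 1.4846] F [-0.5746 -0.2878 -1.1714] gap 0.0131
tilt fix (tool,deg) [ 0.     -0.1102 -0.1154]
shift cm [ 0.9857 -0.0708  0.0388]
turn x -0.02587910698146345
[ 0.0161 -0.0181 -0.0106]
```

Foot is 6 mm below the collar top with no contact force, so it's going in.

carry_out(moves="0.2 0 0 0 0 0; 0.2 0 0 0 0 0; 0.2 0 0 0 0 0; 0.2 0 0 0 0 0; 0.1 0 0 0 0 0; 0 0 0 0 0 0; 0 0 0 0 0 0; 0 0 0 0 0 0; 0 0 0 0 0 0; 0 0 0 0 0 0")

```text
time: 25.37
position: [0.5838, 0.1205, 0.1173]
ee_rot: [0.464, 0.534, -0.462, 0.534]
ft_force: [0.2, -0.1, -1.3]
finger_gap: 0.0131
```

```bash
python3 -c "
from h import *
s=go([.583,.12,.1172],-81.8);print(s['torque'])"
```

```text
t 25.37 tcp [0.5838 0.1205 0.1173] jawyaw -81.83 q [0.0573 0.3626 1.5931 0.0022 1.1837 1.4846] F [ 0.1646 -0.0904 -1.2755] gap 0.0131
tilt fix (tool,deg) [ 0.     -0.1077 -0.1344]
shift cm [ 0.0083 -0.0908  0.0359]
turn x -0.025814268960900222
[ 0.0038 -0.03   -0.0188]
```

carry_out(moves="0.1 0 0 0 0 0; 0 0 0 0 0 0; 0.1 0 0 0 0 0; 0 0 0 0 0 0; 0 0 0 0 0 0; 0 0 0 0 0 0; 0 0 0 0 0 0; 0 0 0 0 0 0; 0 0 0 0 0 0; 0 0 0 0 0 0")

```text
time: 26.2
position: [0.5847, 0.1206, 0.1173]
ee_rot: [0.465, 0.534, -0.461, 0.535]
ft_force: [0.3, -0.2, 0.5]
finger_gap: 0.0132
```

```bash
python3 -c "
from h import *
s=go([.583,.12,.1172],-81.8);print(s['torque'])"
```

```text
t 26.2 tcp [0.5847 0.1206 0.1173] jawyaw -81.82 q [0.0574 0.3631 1.5925 0.0023 1.1818 1.4846] F [ 0.3344 -0.1927  0.5356] gap 0.0132
tilt fix (tool,deg) [-0.     -0.0999 -0.2548]
shift cm [ 0.01   -0.1814  0.0364]
turn x -0.02277746753757981
[-0.0123  0.0732  0.043 ]
```

carry_out(moves="0 -0.1 0 4 0 -0.2; 0 0 0 4 0 0; 0 0 0 4 0 0; 0 0 0 4 0 0; 0 0 0 4 0 0; 0 0 0 0 0 0; 0 0 0 0 0 0; 0 0 0 0 0 0; 0 0 0 0 0 0; 0 0 0 0 0 0")

```text
time: 27.03
position: [0.5839, 0.1197, 0.1172]
ee_rot: [0.552, 0.443, -0.551, 0.443]
ft_force: [-0.7, -0.3, 0.7]
finger_gap: 0.0131
```

```bash
python3 -c "
from h import *
s=go([.583,.12,.1172],-126.8);print(s['torque'])"
```

```text
t 27.03 tcp [0.5839 0.1197 0.1172] jawyaw -102.42 q [0.0569 0.3633 1.5923 0.0005 1.1849 1.8442] F [-0.7433 -0.3271  0.7303] gap 0.0131
tilt fix (tool,deg) [ 0.     -0.0409 -0.0496]
shift cm [ 0.0024 -0.0943 -0.0077]
turn x 24.38241377304557
[-0.0729  0.0886 -0.0159]
```

carry_out(moves="0 0 0.1 4 0 0; 0 0 0 4 0 0; 0 0 0 4 0 0; 0 0 0 4 0 0; 0 0 0 4 0 0; 0 0 0 2 0 0; 0 0 0 0 0 0; 0 0 0 0 0 0; 0 0 0 0 0 0; 0 0 0 0 0 0")

```text
time: 27.87
position: [0.5836, 0.1187, 0.1172]
ee_rot: [0.627, 0.326, -0.627, 0.327]
ft_force: [-0.6, 0.1, 1.4]
finger_gap: 0.013
```

```bash
python3 -c "
from h import *
s=go([.583,.1187,.1172],-126.8);print(s['torque'])"
```

```text
t 27.87 tcp [0.5836 0.1187 0.1172] jawyaw -124.97 q [ 0.0556  0.3625  1.5934 -0.0002  1.1848  2.2368] F [-0.618   0.0659  1.3897] gap 0.013
tilt fix (tool,deg) [ 0.     -0.0218 -0.0486]
shift cm [ 0.0045 -0.0467  0.0364]
turn x 1.8313826537960267
[-0.0253  0.0842  0.047 ]
```

carry_out(moves="0 0 0 1.8 0 0; 0 0 0 0 0 0; 0 0 0 0 0 0; 0 0 0 0 0 0; 0 0 0 0 0 0; 0 0 0 0 0 0; 0 0 0 0 0 0; 0 0 0 0 0 0; 0 0 0 0 0 0; 0 0 0 0 0 0")

```text
time: 28.7
position: [0.5836, 0.1187, 0.1173]
ee_rot: [0.632, 0.318, -0.631, 0.318]
ft_force: [-0.4, 0.1, 0.3]
finger_gap: 0.0132
```

Run:
```python
from h import *
s=go([.583,.1187,.1172],-126.8);print(s['torque'])
W=get_image("wrist")["color"];T=get_image("top")["color"];S=get_image("side")["color"]
c=np.zeros((600,800,3),np.uint8);c[:420,:560]=cv2.resize(W,(560,420))
c[:240,560:800]=cv2.resize(S[190:310,245:365],(240,240),interpolation=2)
c[425:600,0:400]=cv2.resize(T[165:265,200:400],(400,200),interpolation=2)[:175]
c[245:485,560:800]=cv2.resize(W[180:330,240:390],(240,240))
cv2.imwrite("pics/final.png",c[:,:,::-1])
```

```text
t 28.7 tcp [0.5836 0.1187 0.1173] jawyaw -126.55 q [ 0.0555  0.3625  1.5934 -0.0003  1.185   2.2644] F [-0.4115  0.0969  0.3197] gap 0.0132
tilt fix (tool,deg) [-0.     -0.0141 -0.043 ]
shift cm [ 0.0057 -0.046   0.0321]
turn x 0.24841084919192724
[0.0077 0.0656 0.027 ]
```

View pics/final.png

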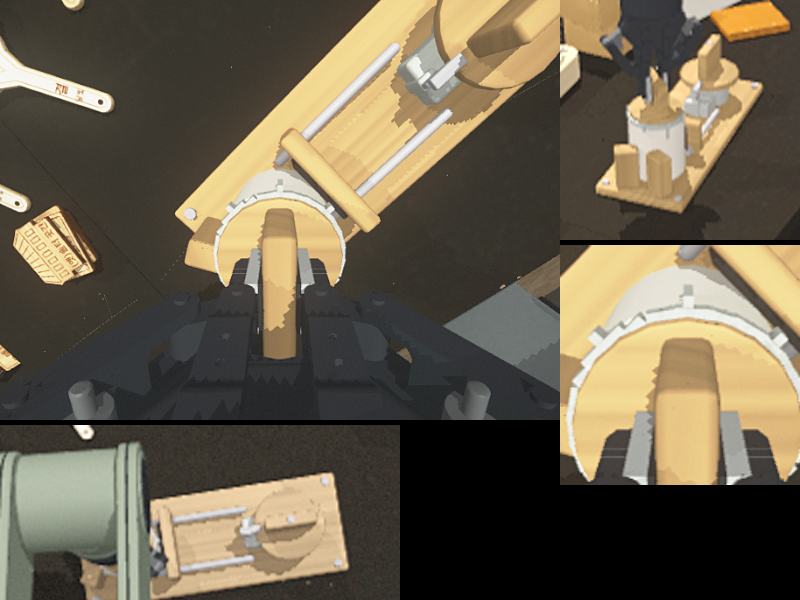

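The last picture shows the lid flat on the collar, with its grip bar in line with the long half-way rib. The rib is at inset (688,295) and the bar end at (688,345). The wheel pointer still points at the index mark.

```bash
python3 -c "
from h import *
workorder.hand_in(); go()"
```

```text
the job is handed in; nothing more can be done
the job is handed in; nothing more can be done
```

The job is handed in, at about 29 s of the 72 s allowed. The clamp is closed, and the bayonet lid is in the jar, turned about 45° clockwise and still gripped there.

- **Clamp:** I turned the handwheel about 151° clockwise. When I let go it was about 0.4° past pointing straight at the jar, and later pictures show the pointer in line with the index mark.
- **Lid:** It went through the slots with almost no contact force. It came to rest at tool height 0.1173 m; I had expected 0.1172 m.
- **Half-way turn:** The tool turned 44.7°. The last picture shows the grip bar in line with the long half-way rib and the lid flat on the collar. The sprung ball starts at about 65°, so the lid stayed well short of the click.
- **Other goods:** I never moved the arm against the knobbed lid, wallet or sign pack, but I did not check each one afterwards.

**Disagreements:**
- **Jar position:** The fixed cameras put the jar about 5 mm away from where the wrist camera did. I trusted the wrist camera because it agreed with the wheel axis found while gripping the wheel. I also corrected for a 1–2 mm offset in the wrist camera.
- **Pointer angle:** One rough pixel reading of the pointer alone was about 4–5° off. The grip bar edges and the measured gripper angle did not support that.
- **After hand-in:** I could not take a reading once the job was handed in.

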